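# Open a square preserve jar at the tasting counter

## Task

Set the square screw-lid jar, lid on, down into the square nest on top of the raised stand, which keeps it from turning; do not drop it. Then unscrew its tight lid anticlockwise (seen from above), stop turning as soon as the threads let go, lift the lid straight up and finish still holding it level in the gripper, just above and clear of the open jar, which stays seated in the stand. Leave the round jar, the tin and the dish where they are.

Things in the scene. Friction and masses are not known exactly. Their poses are not given: they have to be found in the camera images.
- jar: Square green glass jar, about 350 g, loose, upright on the counter at the start, lid screwed tight. Body 58 x 58 mm, 66 mm tall, paper labels on its -y and +y faces; round neck 41 mm across up to the rim at 90 mm. Lid off, a rubber seal disc on the rim springs up to 94 mm. Origin: centre of the underside; z up; x, y square to the faces. It may be lifted and carried by the lid.
- lid: Round knurled steel lid, 58 mm across, 19 mm tall, 40 g. Origin: centre of its open lower edge; z up. Shut: origin about 74.5 mm above the jar's underside, 8 mm above the jar's shoulder; its x axis within 6 degrees of the jar's x. Tight: about 0.25 to 0.4 N m to start turning, easing as it rises about 2.5 mm; unbraced, the jar turns along.
- lid_lug (a point): One of the lid's three inner lugs: 26.5 mm from the lid's axis along the lid's x, 2.5 mm above its lower edge. The lugs sit under three threads on the neck. With the lid's x turned anticlockwise (from above) 57 degrees from the jar's x they come free; at about 100 degrees they bump into the next threads. A turn of 70 to 90 degrees is right.
- stand: Fixed metal stand: dark foot plate 110 x 110 x 8 mm, aluminium column 44 mm square, on top a tray 72 x 72 mm with a square nest, open above, 62 x 62 mm inside (2 mm play each side of the jar), walls 5 mm thick and 15 mm high, tops 60 mm above the counter. The jar fits in any quarter turn. Origin: centre of the underside; x, y square to the nest's sides.
- nest (a point): Centre of the nest's floor, 45 mm above the counter; axes as the stand's.
- round_jar: Bystander: round amber jar with steel cap, 64 mm across, 105 mm tall, upright. Origin: centre of the underside.
- tin: Bystander: steel tin with paper label, 72 mm across, 100 mm tall, upright. Origin: centre of the underside.
- dish: Bystander: white ceramic dish, 80 mm across the rim, 45 mm tall. Origin: centre of the underside.
Mind the look-alikes: they are no part of the job. There is more than one size of the jar; the one meant has the size given above. There is more than one size of the stand; the job needs the largest.

How it is judged (in metres and radians):
On the way, in this order (a step that is already met when the one before it is completed fails the run):
1. the jar stands seated in the nest with its lid still screwed on (z of jar in the frame of nest between -0.003 and 0.004 m and horizontal distance between jar and nest below 0.006 m and angle between jar's own z axis and vertical below 0.06 rad and angle between the x axis of lid and the x axis of jar, either way round below 0.35 rad and x of lid_lug in the frame of jar above 0 m and z of lid in the frame of jar below 0.079 m), for 0.2 s.
2. with the jar seated in the nest, the lid has been turned 50 to 130 degrees anticlockwise from shut while still low on the neck (z of jar in the frame of nest between -0.003 and 0.004 m and horizontal distance between jar and nest below 0.006 m and angle between jar's own z axis and vertical below 0.06 rad and angle between the x axis of lid and the y axis of jar, either way round below 0.7 rad and y of lid_lug in the frame of jar above 0.01 m and z of lid in the frame of jar below 0.086 m).
At the end, for the whole second after the job is handed in: Lid held still in the gripper, tilt < 14 deg, 50-130 deg anticlockwise from shut, within 20 mm of the jar's axis, lower edge 2-60 mm above the rim, not touching the jar. Jar upright on the nest floor (4 mm; 6 mm off centre), untouched by the robot. Bystanders upright, moved < 30 mm (z of jar in the frame of nest between -0.003 and 0.004 m and horizontal distance between jar and nest below 0.006 m and angle between jar's own z axis and vertical below 0.06 rad and z of lid in the frame of jar between 0.092 and 0.15 m and horizontal distance between lid and jar below 0.02 m and angle between lid's own z axis and vertical below 0.25 rad and angle between the x axis of lid and the y axis of jar, either way round below 0.7 rad and y of lid_lug in the frame of jar above 0 m and contact force between the fingers and lid above 1 N and contact force between lid and jar below 0.05 N and contact force between each of the arm, the fingers and jar below 0.1 N and contact force between jar and stand above 1 N and linear speed of each of lid, jar below 0.02 m/s and distance of each of round_jar, tin, dish from where it was at the start of the episode below 0.03 m and angle between each of round_jar, tin, dish's own z axis and vertical below 0.3 rad); the arm keeps its last pose, push and grip.
It fails at once if the jar is dropped: it falls faster than 0.5 m/s with no finger on it or its lid (linear speed of jar above 0.5 m/s and contact force between the fingers and jar below 0.1 N and contact force between the fingers and lid below 0.1 N).
It fails at once if the jar is tipped over (angle between jar's own z axis and vertical above 0.8 rad).
It fails at once if the round jar is pushed 30 mm or tipped (distance of round_jar from where it was at the start of the episode above 0.03 m or angle between round_jar's own z axis and vertical above 0.3 rad).
It fails at once if the tin is pushed 30 mm or tipped (distance of tin from where it was at the start of the episode above 0.03 m or angle between tin's own z axis and vertical above 0.3 rad).
It fails at once if the dish is pushed 30 mm or tipped (distance of dish from where it was at the start of the episode above 0.03 m or angle between dish's own z axis and vertical above 0.3 rad).
It also fails if it takes over 53 s, if anything falls off the work surface, if the arm or the gripper's body presses on something with over 40 N, if the wrist force passes 120 N, or if a joint passes its speed limit or range.

## Robot

A 6-joint arm with a two-finger parallel gripper is mounted at the origin on the work surface. World frame = base frame: x ahead of the robot, y to its left, z up, the work surface at z = 0. Lengths are in mm, angles in rad, forces in N, time in s.
With the tool pointing down it reaches from about 275 to 825 mm from the base axis. Payload 5.2 kg.
Tool frame: the origin (TCP) lies at the very end of the fingers, on their centre line; the grasp point (between the pads) lies 19 mm behind it; z points along the fingers, y is the line along which they close (so a half turn about z gives the same grasp; the last joint's range is limited). The gripper opens to 93 mm and grips with 3 to 60 N. Pads are 15 mm wide; open, the fingers measure 128 mm over their backs; the gripper's body (75 mm by 188 mm) begins 65 mm behind the grasp point.
Start: joints at [-1.537, 0.259, 1.535, -0, 1.348, -0.203], TCP at [129.047, -534.651, 218.653] pointing down, gripper open.
Joint ranges: [-3.14, 3.14], [-0.91, 2.08], [0.19, 2.58], [-1.22, 4.36], [0.22, 2.71], [-3.12, 3.12]. Speed limits (rad/s): [2.57, 2.57, 3.14, 3.14, 3.14, 3.14].

## Interface

Orientations are given as [roll, pitch, yaw] about the fixed x, y, z axes, in that order (R = Rz(yaw) Ry(pitch) Rx(roll)).
In Python, from bench import robot gives the robot as it stands. The module is installed in compiled form; this text tells all that it offers. Calls block until the motion is done:
- robot.move_ptp(position, orientation): joint-space move of the TCP to a pose.
- robot.move_linear(position, ori=None, speed=150, f_stop=None): straight line of the TCP; ori=None keeps the orientation; speed is the mean speed in mm/s. With f_stop (N) it stops when the force on the tool has changed by that much, and returns True; else False.
- robot.move_j(angles): joint-space move.
- robot.move_gripper(opening): opening from 0.0 (shut) to 1.0 (fully open); the grip force is fixed at half the most; returns when the fingers have stopped.
- robot.sleep(seconds).
- robot.inverse_kinematics(position, orientation): joint angles nearest the present ones, or None.
- robot.get_image(name): name is "scene" or "top" or "wrist"; returns a dict with "img" (480x640x3 uint8, blue, green, red), "fovy" (degrees; the focal length in pixels is half the picture's height over the tangent of half this angle, whatever the lens; pixels are square), "cx", "cy" (the principal point, pixels), "k1" (the pictures are not rectified: a ray, as slopes to the right and down, at radius r is drawn at 1 + k1 r^2 times it, then the intrinsics apply), "eye" and "orientation" of the camera in the world. Camera axes: x right, y down, z forward; pixel columns grow to the right and rows downward; lengths in mm; the calibration is good to about 2 mm. A picture is of the moment at which its call begins. There is no depth.
A pose or a line that the arm cannot do raises robot.MotionError and nothing moves.
- robot.hand_in(): hands the job in; it is judged then, once.
Readings, each from a call of its own:
- robot.current_t(): time.
- robot.current_qpos(): joint angles.
- robot.current_joint_vel(): joint speeds.
- robot.current_joint_efforts(): joint torques, N m.
- robot.current_tcp_pos(): TCP position.
- robot.current_eef_rot(): TCP orientation.
- robot.current_contact_force(): force on the tool from outside, world axes, zero at the start.
- robot.current_ft_torque(): the same for the moment, N m.
- robot.current_gripper_width(): opening from 0.0 (shut) to 1.0 (fully open).
- robot.current_finger_force(): force on a finger pad.
Only numpy, scipy, OpenCV 4.12 (cv2) and the standard library are available. Lean on these libraries where they do the work, as an engineer would, in place of code of your own. Each camera call takes 0.05 s, during which the arm holds its last target. There are 200 camera calls.

## Working session

There is one attempt and no reset: what is moved stays moved. The work goes in short steps, each a Python script; the robot and the scene stay as the last script left them, time stands still between calls to the robot, and variables do not carry over. Pictures are saved under pics/ and viewed, at most 10 in all, crops included, and the job is handed in when it is done.

```bash
mkdir -p pics; cat > h.py <<'E'
import numpy as np, cv2
from scipy.spatial.transform import Rotation as R
from bench import robot
def rot(o): 
    o=np.array(o,float)
    return o if o.shape==(3,3) else (R.from_quat(o) if o.size==4 else R.from_euler('xyz',o)).as_matrix()
def ray(c,u,v):
    f=240/np.tan(np.radians(c['fovy'])/2)
    K=np.array([[f,0,c['cx']],[0,f,c['cy']],[0,0,1.]])
    d=np.array([(u-c['cx'])/f,(v-c['cy'])/f]); s=d.copy()
    for _ in range(30): s=d/(1+c['k1']*(s@s))
    w=rot(c['orientation'])@np.array([s[0],s[1],1]); return np.array(c['eye'],float),w/np.linalg.norm(w)
def onz(c,u,v,z):
    e,d=ray(c,u,v); return e+d*(z-e[2])/d[2]
def proj(c,p):
    f=240/np.tan(np.radians(c['fovy'])/2)
    q=rot(c['orientation']).T@(np.array(p,float)-np.array(c['eye'])); s=q[:2]/q[2]
    s=s*(1+c['k1']*(s@s)); return s*f+[c['cx'],c['cy']]
def tri(rays):
    A=np.zeros((3,3));b=np.zeros(3)
    for e,d in rays:
        P=np.eye(3)-np.outer(d,d);A+=P;b+=P@e
    p=np.linalg.solve(A,b); return p,[np.linalg.norm(np.cross(p-e,d)) for e,d in rays]
E
python3 - <<'E'
from h import *
import pickle
d={n:robot.get_image(n) for n in ("scene","top","wrist")}
pickle.dump(d,open('d0.pkl','wb'))
for n,c in d.items():
    cv2.imwrite(f'pics/{n}0.png',c['img']); print(n,{k:v for k,v in c.items() if k!='img'})
print(robot.current_t(),robot.current_eef_rot())
E
```

```text
scene {'fovy': 50.94559474034808, 'cx': 316.71252778684544, 'cy': 236.34378965206145, 'k1': -0.08825373832482888, 'eye': array([1451.01703681,  478.13119867,  819.97021645]), 'orientation': array([-2.20129112,  0.01156516,  2.05789279])}
top {'fovy': 46.68722088957486, 'cx': 313.397067768494, 'cy': 236.18658147030868, 'k1': 0.044524645318313, 'eye': array([ 429.6257041 ,   12.33456659, 1349.1515367 ]), 'orientation': array([-3.03768417, -0.00761747, -1.57261608])}
wrist {'fovy': 65.31712312441586, 'cx': 321.45096382410173, 'cy': 238.99129957374365, 'k1': -0.03194935901503639, 'eye': array([ 210.03918695, -514.54067429,  384.39658164]), 'orientation': array([ 2.83815689e+00,  2.38272069e-03, -1.33477788e+00])}
0.15 [-3.14020259e+00 -2.99261913e-04  2.36779036e-01]
```

View pics/top0.png

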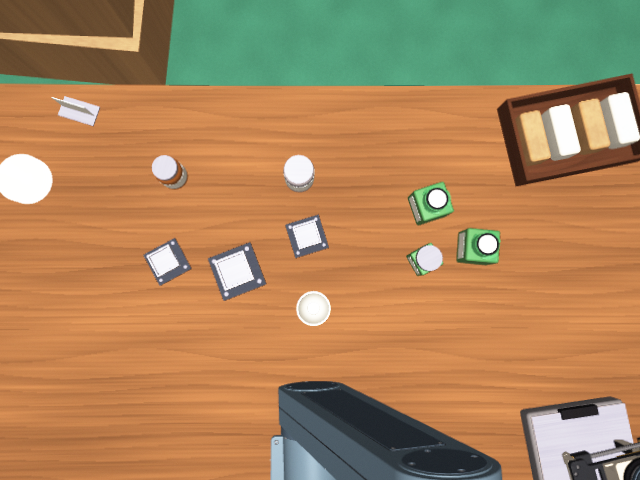

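View pics/scene0.png

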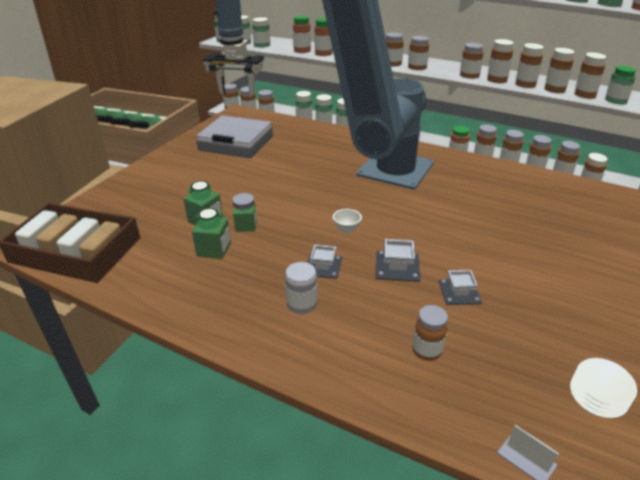

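The top view shows three green jars: one steel-lidded with body about lid-wide at (427,259), and two bigger ones, open with a white disc, at (433,202) and (480,246). The lidded one, whose lid is 26 px ≈ 58 mm across, fits. There are three stands, at (167,261), (237,271) and (307,236). The one at (237,271) is the largest. I'll take rough positions, then close wrist views.

```bash
python3 - <<'E'
from h import *
import pickle
d=pickle.load(open('d0.pkl','rb'));t=d['top'];s=d['scene']
# rough: lid centre in both views, nest centre
for n,a,b in (('lid',(429,258),(243.5,202)),('nest',(237,270),(399,250)),('rj',(164,169),(432,318)),('tin',(298,168),(301,275)),('dish',(313,308),(347,218))):
    p,e=tri([ray(t,*a),ray(s,*b)]); print(n,p.round(1),np.round(e,1))
# stand plate corners edges lengths
g=cv2.cvtColor(t['img'],cv2.COLOR_BGR2HSV)
m=cv2.inRange(g,(100,30,30),(130,160,110))
m[330:]=0
m=cv2.morphologyEx(m,cv2.MORPH_CLOSE,np.ones((9,9)))
for c in cv2.findContours(m,0,2)[0]:
    if cv2.contourArea(c)<300: continue
    bx=cv2.boxPoints(cv2.minAreaRect(c)); w=np.array([onz(t,*q,8) for q in bx]);l=np.linalg.norm(w-np.roll(w,1,0),axis=1); v=w[1]-w[0]
    print('stand',cv2.minAreaRect(c)[0],w.mean(0).round(1),l.round(1),np.degrees(np.arctan2(v[1],v[0]))%90)
im=t['img'][170:310,140:510]; 
cv2.imwrite('pics/crop0.png',cv2.resize(im,None,fx=2.1,fy=2.1,interpolation=2))
for y in (0,0.5): print(robot.inverse_kinematics([400,-250,300],[np.pi,0,y]))
# wrist cam in tool frame
T=rot(robot.current_eef_rot()); w=d['wrist']; print(T.T@(w['eye']-robot.current_tcp_pos()), T.T@rot(w['orientation']))
E
```

```text
lid [ 510.7 -259.9   81.4] [1.5 1.5]
nest [484.6 183.8  51.6] [4. 4.]
rj [715.6 342.2  94. ] [1.4 1.4]
tin [717.9  39.   91.3] [1.5 1.5]
dish [397.4   3.9  40.2] [0.6 0.6]
stand (236.56068420410156, 270.9328308105469) [485.9 186.7   8. ] [105.6 106.5 106.  105.7] 21.517343825482854
stand (166.90444946289062, 261.3248291015625) [509.3 353.7   8. ] [80.8 81.8 81.2 81.5] 29.204933785915003
stand (306.518798828125, 235.63043212890625) [571.   18.5   8. ] [81.5 82.  81.7 81.5] 17.756600817692032
[-7.95710405e-01  7.01378568e-02  1.56611496e+00 -4.44089210e-16
  1.50533984e+00  7.75085922e-01]
[-7.95710405e-01  7.01378568e-02  1.56611496e+00 -4.44089210e-16
  1.50533984e+00  2.75085922e-01]
[  83.40217507   -0.36274249 -166.35499464] [[-7.61298303e-04 -9.54226319e-01 -2.99084523e-01]
 [ 9.99999218e-01 -4.29631032e-04 -1.17469291e-03]
 [ 9.92426900e-04 -2.99085184e-01  9.54225900e-01]]
```

View pics/crop0.png

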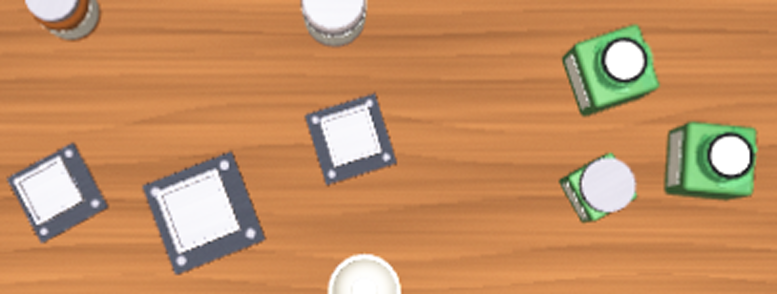

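The crop confirms it: the steel-lidded small jar at crop (598,188) is the only one with a 58 mm steel lid. The largest stand, with a ~106–110 mm plate, is at crop (205,212). Next come close wrist views of the nest and the jar.

```bash
python3 - <<'E'
from h import *
import pickle
out={}
for n,ps in (('nest',[(470,165,230),(510,215,230)]),('jar',[(500,-240,230),(540,-285,230)])):
    for i,p in enumerate(ps):
        if i: robot.move_linear(p)
        else: robot.move_ptp(p,[np.pi,0,0.2])
        robot.sleep(.2)
        c=robot.get_image('wrist'); out[n,i]=c; 
    print(robot.current_t())
pickle.dump(out,open('d1.pkl','wb'))
a=np.hstack([out['nest',0]['img'],out['jar',0]['img']]); b=np.hstack([out['nest',1]['img'],out['jar',1]['img']])
cv2.imwrite('pics/w1.png',cv2.resize(np.vstack([a,b]),(800,600),interpolation=cv2.INTER_AREA))
E
```

```text
3.9667
6.6833
```

View pics/w1.png

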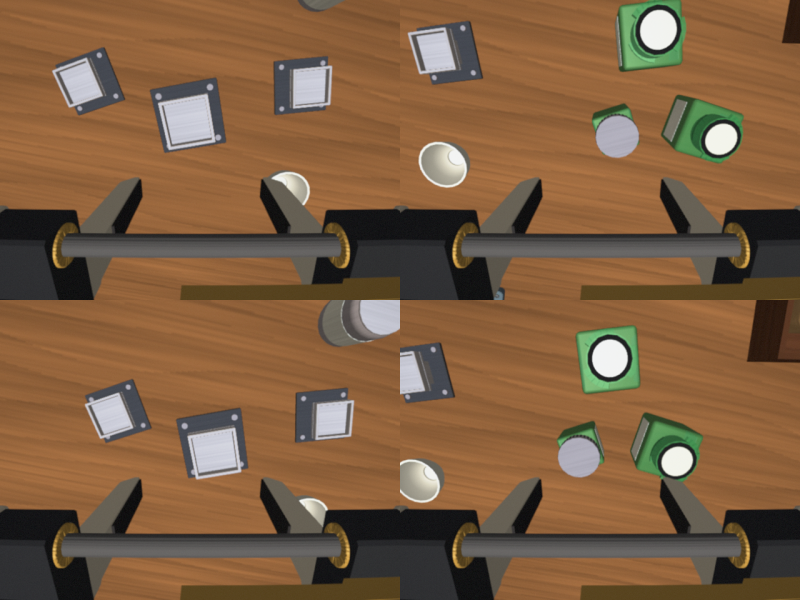

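The wrist views (four tiles, 0.625 scale) show the nest tray at (186,122) in the top left and (215,452) in the bottom left. The lidded jar is at (617,136) in the top right and (579,457) in the bottom right. Next step: measure lid, body and nest by masks.

```bash
cat > m.py <<'E'
from h import *
def lid(c,guess,lo=(100,0,150),hi=(140,60,255)):
    g=cv2.cvtColor(c['img'],cv2.COLOR_BGR2HSV)
    m=cv2.inRange(g,lo,hi); m=cv2.morphologyEx(m,cv2.MORPH_CLOSE,np.ones((3,3)))
    cs=cv2.findContours(m,0,1)[0]
    cs=[k for k in cs if cv2.contourArea(k)>400]
    k=min(cs,key=lambda k:np.linalg.norm(np.mean(k[:,0],0)-guess))
    return m,k
E
python3 - <<'E'
from m import *
import pickle
d=pickle.load(open('d1.pkl','rb'))
G={0:((617-400)*1.6,136*1.6),1:((579-400)*1.6,157*1.6)}
N={0:(186*1.6,122*1.6),1:(215*1.6,152*1.6)}
pan=[]
E=[]
for i in (0,1):
    c=d['jar',i]; g=cv2.cvtColor(c['img'],cv2.COLOR_BGR2HSV)
    x,y=map(int,G[i]); print('lid hsv',g[y,x],g[y+40,x],g[y-5,x+20])
    m,k=lid(c,G[i]); e=cv2.fitEllipse(k); E.append(e); print(e,cv2.contourArea(k))
    v=c['img'].copy(); cv2.drawContours(v,[k],-1,(0,0,255),1)
    pan.append(cv2.resize(v[y-75:y+75,max(x-100,0):max(x-100,0)+200],(400,300)))
    c=d['nest',i]; x,y=map(int,N[i]); g=cv2.cvtColor(c['img'],cv2.COLOR_BGR2HSV); print('nest',g[y,x],g[y,x-48:x+50:4].tolist())
    pan.append(cv2.resize(c['img'][y-75:y+75,x-100:x+100],(400,300)))
p,e=tri([ray(d['jar',i],*E[i][0]) for i in (0,1)]); print(p,e)
for i in (0,1):
    w=np.array([onz(d['jar',i],*q[0],p[2]) for q in lid(d['jar',i],G[i])[1]])[:,:2].astype(np.float32)
    print(cv2.minEnclosingCircle(w), cv2.fitEllipse(w))
cv2.imwrite('pics/m1.png',np.vstack([np.hstack(pan[:2]),np.hstack(pan[2:])]))
E
```

```text
lid hsv [122  19 189] [ 13 153 145] [125  16 189]
((347.22906494140625, 218.02642822265625), (64.33580017089844, 67.30064392089844), 74.12547302246094) 3398.5
nest [115  15 218] [[14, 154, 162], [113, 41, 81], [113, 39, 78], [120, 14, 220], [17, 20, 113], [115, 15, 218], [120, 13, 214], [120, 15, 217], [120, 14, 217], [118, 15, 215], [120, 14, 215], [120, 14, 217], [115, 15, 218], [120, 14, 215], [118, 16, 212], [118, 14, 213], [118, 15, 215], [113, 15, 216], [113, 15, 220], [118, 14, 218], [118, 14, 219], [120, 13, 210], [118, 15, 219], [111, 42, 79], [112, 36, 77]]
lid hsv [125  18 188] [ 14 154 154] [127  17 190]
((285.8435363769531, 251.2520294189453), (60.81311798095703, 65.2253189086914), 101.77638244628906) 3113.5
nest [118  14 219] [[111, 41, 87], [107, 43, 83], [120, 6, 126], [123, 13, 217], [115, 16, 212], [118, 14, 221], [120, 14, 220], [114, 17, 219], [116, 16, 219], [120, 15, 218], [115, 15, 219], [115, 14, 219], [118, 14, 219], [115, 14, 217], [116, 16, 218], [115, 15, 218], [118, 14, 220], [120, 13, 221], [115, 13, 223], [118, 14, 222], [4, 14, 142], [123, 12, 220], [108, 39, 85], [108, 38, 81], [114, 33, 78]]
[ 511.13415007 -258.1765585    93.4224752 ] [np.float64(0.01976097603679337), np.float64(0.019760976036827377)]
((510.27587890625, -258.3843688964844), 28.559505462646484) ((510.44244384765625, -258.3191833496094), (55.48081588745117, 55.99551773071289), 24.951400756835938)
((510.4951477050781, -258.3625793457031), 28.42021369934082) ((510.4042053222656, -258.3080749511719), (55.48051071166992, 55.85702896118164), 15.072854042053223)
```

View pics/m1.png

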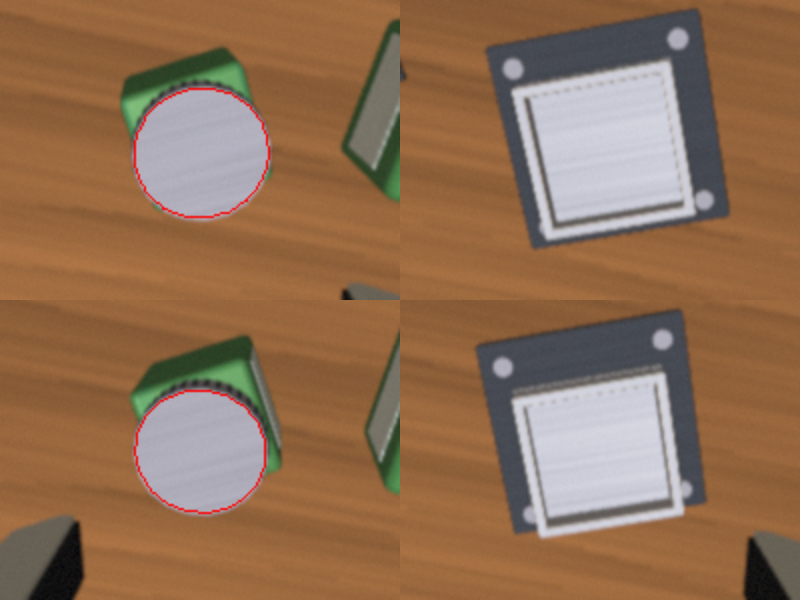

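The measurement crops show the lid contour fitted: top centre z=93.4 mm, ~57 mm across, which matches the jar meant. The body's far face edge and the square nest rim are clear. Next: jar yaw from the far bottom edge, and the nest from its rim corners in both views.

```bash
python3 - <<'E'
from m import *
import pickle
d=pickle.load(open('d1.pkl','rb')); d0=pickle.load(open('d0.pkl','rb'))
C={0:(347,218),1:(286,251)}
for i in (0,1):
    c=d['jar',i]; g=cv2.cvtColor(c['img'],cv2.COLOR_BGR2HSV); x,y=C[i]
    m=cv2.inRange(g,(45,60,20),(85,255,255)); q=[]
    for u in range(x-30,x+22):
        r=np.flatnonzero(m[y-70:y-20,u]); 
        if len(r): q.append((u,y-70+r[0]-.5))
    w=np.array([onz(c,*a,0)[:2] for a in q],np.float32)
    best=None
    for a in range(len(w)):
        for b in range(a+15,len(w)):
            t=(w[b]-w[a])/np.linalg.norm(w[b]-w[a]); r=np.abs((w-w[a])@[-t[1],t[0]])<.8
            if best is None or r.sum()>best.sum(): best=r
    v=cv2.fitLine(w[best],cv2.DIST_HUBER,0,.01,.01).ravel(); n=np.array([-v[1],v[0]])
    print('jar yaw',np.degrees(np.arctan2(v[1],v[0]))%90,best.sum(),len(w),'dist to axis',n@(np.array([510.4,-258.4])-v[2:]))
N={0:(298,195),1:(344,243)}; Q=[]
for i in (0,1):
    c=d['nest',i]; g=cv2.cvtColor(c['img'],cv2.COLOR_BGR2HSV); 
    m=cv2.inRange(g,(90,0,165),(140,30,255)); n,L,st,ce=cv2.connectedComponentsWithStats(m)
    m=cv2.morphologyEx(m,cv2.MORPH_CLOSE,np.ones((5,5)))
    m=cv2.morphologyEx(m,cv2.MORPH_OPEN,np.ones((9,9)))
    k=min([k for k in cv2.findContours(m,0,1)[0] if cv2.contourArea(k)>2000],key=lambda k:np.linalg.norm(np.mean(k[:,0],0)-N[i]))
    bp=cv2.approxPolyDP(cv2.convexHull(k),5,True)[:,0]; print('quad',bp.tolist())
    for z in (55,60): 
        w=np.array([onz(c,*a[0],z)[:2] for a in k],np.float32); r=cv2.minAreaRect(w); print(z,np.round(r[0],1),np.round(r[1],1),r[2])
    if len(bp)==4:
        bp=bp[np.argsort(np.arctan2(*(bp-bp.mean(0)).T))]; Q.append(bp)
    # plate
    m=cv2.inRange(g,(95,25,50),(125,70,115)); m=cv2.morphologyEx(m,cv2.MORPH_CLOSE,np.ones((25,25)))
    k=min([k for k in cv2.findContours(m,0,1)[0] if cv2.contourArea(k)>2000],key=lambda k:np.linalg.norm(np.mean(k[:,0],0)-N[i]))
    w=np.array([onz(c,*a[0],8)[:2] for a in k],np.float32); r=cv2.minAreaRect(w); print('plate',np.round(r[0],1),np.round(r[1],1),r[2])
if len(Q)==2:
    P=[tri([ray(d['nest',i],*Q[i][j]) for i in (0,1)])[0] for j in range(4)]; print(np.round(P,1),np.mean(P,0)); 
E
```

```text
jar yaw 28.64294 43 52 dist to axis -26.957441387098523
jar yaw 29.179192 47 52 dist to axis -26.767838896534165
quad [[331, 152], [343, 226], [270, 238], [255, 165]]
55 [483.  188.9] [71.8 73.9] 21.54656410217285
60 [484.  188.8] [70.7 72.8] 21.54656219482422
plate [484.6 188.5] [106.6 106.9] 21.36163902282715
quad [[376, 207], [382, 266], [310, 276], [302, 218]]
55 [487.  190.4] [61.7 73. ] 21.110654830932617
60 [488.5 191. ] [60.8 72. ] 21.11068344116211
plate [484.9 188.8] [106.4 106.7] 21.39579200744629
[[504.3 232.3  60.4]
 [422.  212.1   1.5]
 [454.2 137.3  12.7]
 [529.  168.6  65.8]] [477.37236625 187.56775392  35.10428097]
```

Jar: axis (510.4, −258.4), yaw 28.9° mod 90, lid top at z=93.4. Nest: centre about (484.7, 188.6), yaw 21.4°, rim at ~60 mm. I'll grasp with the fingers on the free diagonal.

```bash
python3 - <<'E'
from m import *
import pickle
Y=-0.7
robot.move_ptp([510.4,-258.4,190],[np.pi,0,Y])
hit=robot.move_linear([510.4,-258.4,70],speed=80,f_stop=12); print('hit',hit,robot.current_tcp_pos())
if not hit:
    robot.move_gripper(0); print('w',robot.current_gripper_width()*93,robot.current_finger_force(),robot.current_contact_force())
    robot.move_linear([510.4,-258.4,130],speed=60)
    robot.sleep(.2); print(robot.current_contact_force(),robot.current_gripper_width()*93)
    robot.move_linear([510.4,-258.4,210],speed=120)
    c=robot.get_image('wrist'); pickle.dump((c,robot.current_tcp_pos(),robot.current_eef_rot()),open('d2.pkl','wb'))
    s=robot.get_image('scene'); 
    cv2.imwrite('pics/g.png',np.hstack([c['img'][200:480,120:520],s['img'][100:380,60:460]]))
print(robot.current_t(),robot.current_tcp_pos())
E
```

```text
hit False [ 510.72370381 -258.64429827   70.5485434 ]
w 57.6368097744719 29.999972937148414 [-0.53342274 -0.91389473  0.30091558]
[-1.099126    0.44508825 -3.57237064] 57.51558202498513
12.125 [ 509.7998171  -257.95534995  208.75407623]
```

View pics/g.png

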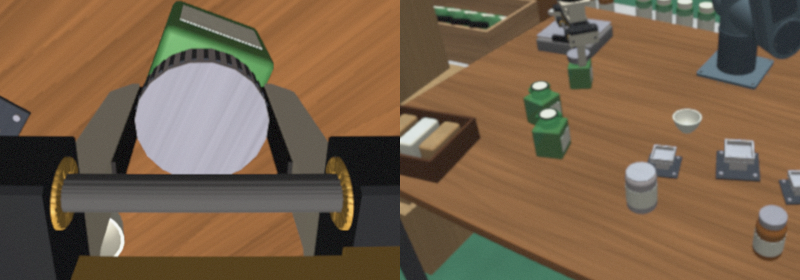

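The picture shows the lid gripped at crop (203,115), with the jar hanging straight below, its label face visible at (215,40). Now the held offset in the camera's frame and the jar's yaw.

```bash
python3 - <<'E'
from m import *
import pickle
c,tp,o=pickle.load(open('d2.pkl','rb')); tp=np.array(tp)
m,k=lid(c,(323,315))
# only outline above bar
zt=tp[2]+93.4-70.3
w=np.array([onz(c,*q[0],zt)[:2] for q in k if q[0][1]<365],np.float32)
e=cv2.fitEllipse(w); ce=np.array(e[0]); print(e,ce-tp[:2], (rot(o).T@np.r_[ce-tp[:2],0]).round(2), len(k),o)
g=cv2.cvtColor(c['img'],cv2.COLOR_BGR2HSV)
m=cv2.inRange(g,(45,60,20),(85,255,255)); q=[]
for u in range(285,400):
    r=np.flatnonzero(m[180:300,u])
    if len(r): q.append((u,180+r[0]-.5))
w=np.array([onz(c,*a,tp[2]-70.3)[:2] for a in q],np.float32); best=None
for a in range(len(w)):
    for b in range(a+15,len(w)):
        t=(w[b]-w[a])/np.linalg.norm(w[b]-w[a]); r=np.abs((w-w[a])@[-t[1],t[0]])<.6
        if best is None or r.sum()>best.sum(): best=r
v=cv2.fitLine(w[best],cv2.DIST_HUBER,0,.01,.01).ravel()
print('yaw',np.degrees(np.arctan2(v[1],v[0]))%90,best.sum(),len(w))
E
```

```text
((509.8321838378906, -257.80914306640625), (56.417686462402344, 56.975948333740234), 137.74610900878906) [0.01179491 0.13069222] [-0.08 -0.11  0.  ] 353 [ 3.14153793e+00  2.11270543e-03 -6.99973853e-01]
yaw 29.084826 78 108
```

```bash
python3 - <<'E'
from m import *
Y=.738; x,y=484.7,188.6
robot.move_ptp([x,y,215],[np.pi,0,Y])
robot.move_linear([x,y,136],speed=90); robot.sleep(.3)
p=robot.current_tcp_pos(); print(p,robot.current_contact_force())
t=robot.get_image('top'); 
hit=robot.move_linear([x,y,112],speed=25,f_stop=8)
print(hit,robot.current_tcp_pos(),robot.current_contact_force(),robot.current_ft_torque(),robot.current_t())
s=robot.get_image('scene'); w=robot.get_image('wrist')
a=cv2.resize(s['img'][190:310,320:480],(400,300)); b=w['img'][100:400,120:520]
cv2.imwrite('pics/p.png',np.hstack([a,b]))
E
```

```text
[484.91822498 188.67023577 136.40555167] [-0.7734365   0.35796253 -4.66899441]
True [484.44016254 188.55035679 114.86535292] [-1.12896421  0.11249205  5.17314196] [-0.06456654  0.10474047 -0.01966325] 15.9333
```

View pics/p.png

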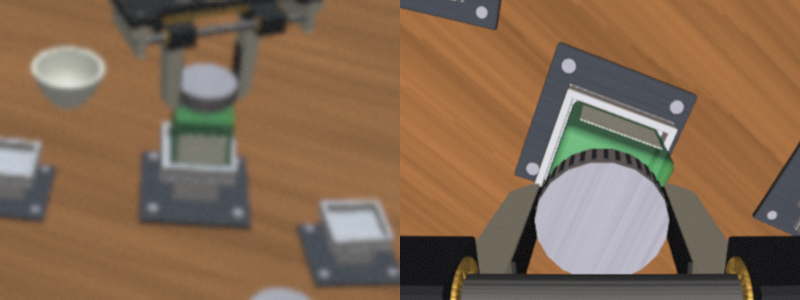

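The pictures show the jar seated in the nest walls, with the lid still at z ≈ 45 + 93.5 and contact felt at TCP z=114.9. I'll unscrew now in steps, watching the torque.

```bash
python3 - <<'E'
from m import *
Y=.738; x,y=484.7,188.6; z0=robot.current_tcp_pos()[2]+.3
for a in range(10,81,10):
    robot.move_ptp([x,y,z0+min(a,57)/57*2.5],[np.pi,0,Y+np.radians(a)])
    robot.sleep(.1)
    print(a,round(np.degrees(robot.current_eef_rot()[2]-Y),1),robot.current_tcp_pos().round(1),np.round(robot.current_contact_force(),1),np.round(robot.current_ft_torque(),3),round(robot.current_t(),1))
w=robot.get_image('wrist'); s=robot.get_image('scene')
a=cv2.resize(s['img'][190:310,320:480],(400,300)); b=w['img'][100:400,120:520]
cv2.imwrite('pics/u.png',np.hstack([a,b]))
E
```

```text
10 9.8 [484.8 188.7 115.5] [ 0.8  0.9 -2.1] [-0.026 -0.021 -0.005] 16.4
20 19.8 [484.7 188.6 115.9] [-0.3  0.9 -3.8] [-0.022 -0.087 -0.019] 16.8
30 29.7 [484.8 188.6 116.4] [ 0.2 -0.6 -3.2] [-0.054 -0.036  0.017] 17.2
40 39.7 [484.9 188.6 116.9] [ 0.6 -0.5 -3.8] [ 0.01  -0.047 -0.021] 17.6
50 49.7 [484.9 188.6 117.4] [ 0.1  0.5 -4. ] [ 0.012 -0.054 -0.017] 18.0
60 59.7 [485.1 188.7 117.8] [-0.2  0.2 -3.1] [ 0.048 -0.165  0.014] 18.4
70 69.7 [485.  188.6 117.9] [-0.4  0.6  0.3] [-0.014 -0.083 -0.042] 18.8
80 79.7 [484.8 188.6 117.7] [-0.2 -0.   0.3] [-0.059 -0.181 -0.005] 19.2
```

View pics/u.png

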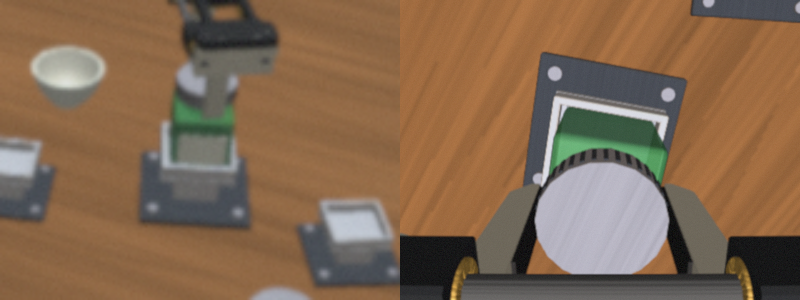

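The view shows the lid still level in the gripper, its brushed grain unslipped, and the jar square in the nest. The vertical force fell to ~0 at 60–70°, so the threads have let go. Lifting straight up.

```bash
python3 - <<'E'
from m import *
x,y=484.7,188.6
print(robot.move_linear([x,y,126],speed=20,f_stop=8),robot.current_contact_force().round(1),robot.current_tcp_pos())
print(robot.move_linear([x,y,156],speed=40,f_stop=8),robot.current_contact_force().round(1),robot.current_tcp_pos()); robot.sleep(.5)
print(robot.current_gripper_width()*93,robot.current_finger_force(),robot.current_t())
w=robot.get_image('wrist'); s=robot.get_image('scene')
a=cv2.resize(s['img'][190:310,320:480],(400,300)); b=w['img'][100:400,120:520]
cv2.imwrite('pics/f.png',np.hstack([a,b]))
E
```

```text
False [ 0.2 -0.5 -1.1] [484.74601706 188.60789824 126.14605834]
False [ 0.3  1.1 -0.8] [484.52494326 188.55031783 155.81463754]
57.84976296674275 29.999856132708373 21.2333
```

View pics/f.png

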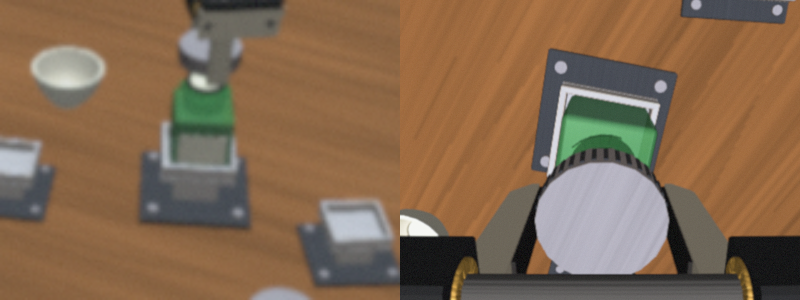

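The view shows the lid held level ~25 mm above the open jar, with the white seal visible at (208,82) and the jar seated. Handing in.

```bash
python3 -c "
from bench import robot
print(robot.hand_in(),robot.current_t())"
```

```text
the job is handed in; nothing more can be done
the job is handed in; nothing more can be done
```

Handed in at about 21 s of the 53 s limit, result not reported: the jar stands in the nest of the largest stand, and its lid, turned about 80° anticlockwise, is held level about 25 mm above the rim.

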